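# Collar and cap a batch of perfume bottles to match the sample

### The job

Finish every perfume bottle in the rack like the sample that stands on the order board: slide a wooden collar of the same height as the sample's (all tall or all low) over each bottle's upright pump until it rests fully home on the glass shoulder, then put a white cap over the pump, upright and seated on the collar. Leave the bottles upright in the rack, leave the small dropper bottle and the pen where they are; collars and caps not needed may stay over.

Things in the scene. Friction and masses are not known exactly. Their poses are not given: they have to be found in the camera images.
- rack: plywood rack, 75 x 320 mm and 28 mm high, fixed to the table, somewhat turned; four square wells 55 mm wide in a row along its y axis at y = -120, -40, 40, 120 mm, well floor 6 mm above its origin; origin: centre of its underside
- order_board: thin plywood clipboard with a white sheet, 120 x 170 mm, 4 mm thick, flat at the far side of the table, fixed; exactly one finished sample bottle stands on its middle; origin: centre of its underside
- coaster: flat round dark steel coaster, 110 mm across, 4 mm thick, at the far side, fixed; the other sample bottle, not today's pattern, stands on its middle; origin: centre of its underside
- sample_tall: finished sample bottle, fixed: like the bottles, with a 28 mm tall wooden collar and a white cap on it; origin: centre of its underside. It stands either on the order board or on the coaster
- sample_low: finished sample bottle, fixed: the same with a 12 mm low wooden collar under its cap; origin: centre of its underside. It stands on whichever of order board and coaster the other sample does not
- bottle1: frosted pale-grey glass perfume bottle, 170 g, standing loose in a rack well (3 mm play), may be absent (then its well is empty); glass body 52 mm diameter with a flat shoulder 50 mm above its underside; on it the upright pump: aluminium ferrule 17.6 mm diameter from 50 to 70 mm, a cone from 70 to 74 mm, then a white spray head 13 mm diameter up to 90 mm; origin: centre of its underside, z up
- bottle2: frosted pale-grey glass perfume bottle, 170 g, standing loose in a rack well (3 mm play), may be absent (then its well is empty); glass body 52 mm diameter with a flat shoulder 50 mm above its underside; on it the upright pump: aluminium ferrule 17.6 mm diameter from 50 to 70 mm, a cone from 70 to 74 mm, then a white spray head 13 mm diameter up to 90 mm; origin: centre of its underside, z up
- bottle3: frosted pale-grey glass perfume bottle, 170 g, standing loose in a rack well (3 mm play), may be absent (then its well is empty); glass body 52 mm diameter with a flat shoulder 50 mm above its underside; on it the upright pump: aluminium ferrule 17.6 mm diameter from 50 to 70 mm, a cone from 70 to 74 mm, then a white spray head 13 mm diameter up to 90 mm; origin: centre of its underside, z up
- bottle4: frosted pale-grey glass perfume bottle, 170 g, standing loose in a rack well (3 mm play), may be absent (then its well is empty); glass body 52 mm diameter with a flat shoulder 50 mm above its underside; on it the upright pump: aluminium ferrule 17.6 mm diameter from 50 to 70 mm, a cone from 70 to 74 mm, then a white spray head 13 mm diameter up to 90 mm; origin: centre of its underside, z up
- tall1: tall wooden collar (plain sleeve, same both ways up): outside 32 mm, bore 20 mm, 28 mm high, 22 g, loose, standing at the start on the 3 mm thick grey mat on the robot's left; origin: the middle of its bore, half its height above its underside; z along the bore
- tall2: tall wooden collar (plain sleeve, same both ways up): outside 32 mm, bore 20 mm, 28 mm high, 22 g, loose, standing at the start on the 3 mm thick grey mat on the robot's left; origin: the middle of its bore, half its height above its underside; z along the bore
- tall3: tall wooden collar (plain sleeve, same both ways up): outside 32 mm, bore 20 mm, 28 mm high, 22 g, loose, standing at the start on the 3 mm thick grey mat on the robot's left; origin: the middle of its bore, half its height above its underside; z along the bore
- tall4: tall wooden collar (plain sleeve, same both ways up): outside 32 mm, bore 20 mm, 28 mm high, 22 g, loose, standing at the start on the 3 mm thick grey mat on the robot's left; origin: the middle of its bore, half its height above its underside; z along the bore
- low1: low wooden collar (plain ring, same both ways up): outside 32 mm, bore 20 mm, 12 mm high, 12 g, loose, lying at the start on the 3 mm thick grey mat on the robot's left; origin: the middle of its bore, half its height above its underside; z along the bore
- low2: low wooden collar (plain ring, same both ways up): outside 32 mm, bore 20 mm, 12 mm high, 12 g, loose, lying at the start on the 3 mm thick grey mat on the robot's left; origin: the middle of its bore, half its height above its underside; z along the bore
- low3: low wooden collar (plain ring, same both ways up): outside 32 mm, bore 20 mm, 12 mm high, 12 g, loose, lying at the start on the 3 mm thick grey mat on the robot's left; origin: the middle of its bore, half its height above its underside; z along the bore
- low4: low wooden collar (plain ring, same both ways up): outside 32 mm, bore 20 mm, 12 mm high, 12 g, loose, lying at the start on the 3 mm thick grey mat on the robot's left; origin: the middle of its bore, half its height above its underside; z along the bore
- cap1: white bottle cap, 25 g, loose: outside 30 mm, 38 mm high, open at the bottom with a bore of 20.4 mm, 32 mm deep, closed top; standing open end down at the start on a 3 mm thick cork strip on the robot's right; origin: centre of its open underside, z up
- cap2: white bottle cap, 25 g, loose: outside 30 mm, 38 mm high, open at the bottom with a bore of 20.4 mm, 32 mm deep, closed top; standing open end down at the start on a 3 mm thick cork strip on the robot's right; origin: centre of its open underside, z up
- cap3: white bottle cap, 25 g, loose: outside 30 mm, 38 mm high, open at the bottom with a bore of 20.4 mm, 32 mm deep, closed top; standing open end down at the start on a 3 mm thick cork strip on the robot's right; origin: centre of its open underside, z up
- cap4: white bottle cap, 25 g, loose: outside 30 mm, 38 mm high, open at the bottom with a bore of 20.4 mm, 32 mm deep, closed top; standing open end down at the start on a 3 mm thick cork strip on the robot's right; origin: centre of its open underside, z up
- dropper: bystander: small glass dropper bottle, 26 mm diameter, 60 mm high, standing loose among the collars on the mat; origin: centre of its underside
- pen: bystander: black pen, 142 mm long, 10 mm thick, lying loose between mat and rack; origin: under its middle, length along its x

How it is judged (in metres and radians):
At the end, for the whole second after the job is handed in: Each bottle present is upright (0.12 rad), at rest in the rack, with a collar of the kind on the order board's sample, centred within 4 mm, underside within 3 mm of the shoulder, and a cap centred within 7 mm, upright within 0.15 rad, rim within 3 mm of the collar's top (((horizontal distance between sample_tall and order_board below 0.08 m and ((horizontal distance between tall1 and bottle1 below 0.004 m and z of tall1 in the frame of bottle1 between 0.061 and 0.067 m) or (horizontal distance between tall2 and bottle1 below 0.004 m and z of tall2 in the frame of bottle1 between 0.061 and 0.067 m) or (horizontal distance between tall3 and bottle1 below 0.004 m and z of tall3 in the frame of bottle1 between 0.061 and 0.067 m) or (horizontal distance between tall4 and bottle1 below 0.004 m and z of tall4 in the frame of bottle1 between 0.061 and 0.067 m)) and ((horizontal distance between cap1 and bottle1 below 0.007 m and z of cap1 in the frame of bottle1 between 0.075 and 0.081 m and angle between cap1's own z axis and vertical below 0.15 rad) or (horizontal distance between cap2 and bottle1 below 0.007 m and z of cap2 in the frame of bottle1 between 0.075 and 0.081 m and angle between cap2's own z axis and vertical below 0.15 rad) or (horizontal distance between cap3 and bottle1 below 0.007 m and z of cap3 in the frame of bottle1 between 0.075 and 0.081 m and angle between cap3's own z axis and vertical below 0.15 rad) or (horizontal distance between cap4 and bottle1 below 0.007 m and z of cap4 in the frame of bottle1 between 0.075 and 0.081 m and angle between cap4's own z axis and vertical below 0.15 rad)) and ((horizontal distance between tall1 and bottle2 below 0.004 m and z of tall1 in the frame of bottle2 between 0.061 and 0.067 m) or (horizontal distance between tall2 and bottle2 below 0.004 m and z of tall2 in the frame of bottle2 between 0.061 and 0.067 m) or (horizontal distance between tall3 and bottle2 below 0.004 m and z of tall3 in the frame of bottle2 between 0.061 and 0.067 m) or (horizontal distance between tall4 and bottle2 below 0.004 m and z of tall4 in the frame of bottle2 between 0.061 and 0.067 m)) and ((horizontal distance between cap1 and bottle2 below 0.007 m and z of cap1 in the frame of bottle2 between 0.075 and 0.081 m and angle between cap1's own z axis and vertical below 0.15 rad) or (horizontal distance between cap2 and bottle2 below 0.007 m and z of cap2 in the frame of bottle2 between 0.075 and 0.081 m and angle between cap2's own z axis and vertical below 0.15 rad) or (horizontal distance between cap3 and bottle2 below 0.007 m and z of cap3 in the frame of bottle2 between 0.075 and 0.081 m and angle between cap3's own z axis and vertical below 0.15 rad) or (horizontal distance between cap4 and bottle2 below 0.007 m and z of cap4 in the frame of bottle2 between 0.075 and 0.081 m and angle between cap4's own z axis and vertical below 0.15 rad)) and ((horizontal distance between tall1 and bottle3 below 0.004 m and z of tall1 in the frame of bottle3 between 0.061 and 0.067 m) or (horizontal distance between tall2 and bottle3 below 0.004 m and z of tall2 in the frame of bottle3 between 0.061 and 0.067 m) or (horizontal distance between tall3 and bottle3 below 0.004 m and z of tall3 in the frame of bottle3 between 0.061 and 0.067 m) or (horizontal distance between tall4 and bottle3 below 0.004 m and z of tall4 in the frame of bottle3 between 0.061 and 0.067 m)) and ((horizontal distance between cap1 and bottle3 below 0.007 m and z of cap1 in the frame of bottle3 between 0.075 and 0.081 m and angle between cap1's own z axis and vertical below 0.15 rad) or (horizontal distance between cap2 and bottle3 below 0.007 m and z of cap2 in the frame of bottle3 between 0.075 and 0.081 m and angle between cap2's own z axis and vertical below 0.15 rad) or (horizontal distance between cap3 and bottle3 below 0.007 m and z of cap3 in the frame of bottle3 between 0.075 and 0.081 m and angle between cap3's own z axis and vertical below 0.15 rad) or (horizontal distance between cap4 and bottle3 below 0.007 m and z of cap4 in the frame of bottle3 between 0.075 and 0.081 m and angle between cap4's own z axis and vertical below 0.15 rad)) and ((horizontal distance between tall1 and bottle4 below 0.004 m and z of tall1 in the frame of bottle4 between 0.061 and 0.067 m) or (horizontal distance between tall2 and bottle4 below 0.004 m and z of tall2 in the frame of bottle4 between 0.061 and 0.067 m) or (horizontal distance between tall3 and bottle4 below 0.004 m and z of tall3 in the frame of bottle4 between 0.061 and 0.067 m) or (horizontal distance between tall4 and bottle4 below 0.004 m and z of tall4 in the frame of bottle4 between 0.061 and 0.067 m)) and ((horizontal distance between cap1 and bottle4 below 0.007 m and z of cap1 in the frame of bottle4 between 0.075 and 0.081 m and angle between cap1's own z axis and vertical below 0.15 rad) or (horizontal distance between cap2 and bottle4 below 0.007 m and z of cap2 in the frame of bottle4 between 0.075 and 0.081 m and angle between cap2's own z axis and vertical below 0.15 rad) or (horizontal distance between cap3 and bottle4 below 0.007 m and z of cap3 in the frame of bottle4 between 0.075 and 0.081 m and angle between cap3's own z axis and vertical below 0.15 rad) or (horizontal distance between cap4 and bottle4 below 0.007 m and z of cap4 in the frame of bottle4 between 0.075 and 0.081 m and angle between cap4's own z axis and vertical below 0.15 rad))) or (horizontal distance between sample_low and order_board below 0.08 m and ((horizontal distance between low1 and bottle1 below 0.004 m and z of low1 in the frame of bottle1 between 0.053 and 0.059 m) or (horizontal distance between low2 and bottle1 below 0.004 m and z of low2 in the frame of bottle1 between 0.053 and 0.059 m) or (horizontal distance between low3 and bottle1 below 0.004 m and z of low3 in the frame of bottle1 between 0.053 and 0.059 m) or (horizontal distance between low4 and bottle1 below 0.004 m and z of low4 in the frame of bottle1 between 0.053 and 0.059 m)) and ((horizontal distance between cap1 and bottle1 below 0.007 m and z of cap1 in the frame of bottle1 between 0.059 and 0.065 m and angle between cap1's own z axis and vertical below 0.15 rad) or (horizontal distance between cap2 and bottle1 below 0.007 m and z of cap2 in the frame of bottle1 between 0.059 and 0.065 m and angle between cap2's own z axis and vertical below 0.15 rad) or (horizontal distance between cap3 and bottle1 below 0.007 m and z of cap3 in the frame of bottle1 between 0.059 and 0.065 m and angle between cap3's own z axis and vertical below 0.15 rad) or (horizontal distance between cap4 and bottle1 below 0.007 m and z of cap4 in the frame of bottle1 between 0.059 and 0.065 m and angle between cap4's own z axis and vertical below 0.15 rad)) and ((horizontal distance between low1 and bottle2 below 0.004 m and z of low1 in the frame of bottle2 between 0.053 and 0.059 m) or (horizontal distance between low2 and bottle2 below 0.004 m and z of low2 in the frame of bottle2 between 0.053 and 0.059 m) or (horizontal distance between low3 and bottle2 below 0.004 m and z of low3 in the frame of bottle2 between 0.053 and 0.059 m) or (horizontal distance between low4 and bottle2 below 0.004 m and z of low4 in the frame of bottle2 between 0.053 and 0.059 m)) and ((horizontal distance between cap1 and bottle2 below 0.007 m and z of cap1 in the frame of bottle2 between 0.059 and 0.065 m and angle between cap1's own z axis and vertical below 0.15 rad) or (horizontal distance between cap2 and bottle2 below 0.007 m and z of cap2 in the frame of bottle2 between 0.059 and 0.065 m and angle between cap2's own z axis and vertical below 0.15 rad) or (horizontal distance between cap3 and bottle2 below 0.007 m and z of cap3 in the frame of bottle2 between 0.059 and 0.065 m and angle between cap3's own z axis and vertical below 0.15 rad) or (horizontal distance between cap4 and bottle2 below 0.007 m and z of cap4 in the frame of bottle2 between 0.059 and 0.065 m and angle between cap4's own z axis and vertical below 0.15 rad)) and ((horizontal distance between low1 and bottle3 below 0.004 m and z of low1 in the frame of bottle3 between 0.053 and 0.059 m) or (horizontal distance between low2 and bottle3 below 0.004 m and z of low2 in the frame of bottle3 between 0.053 and 0.059 m) or (horizontal distance between low3 and bottle3 below 0.004 m and z of low3 in the frame of bottle3 between 0.053 and 0.059 m) or (horizontal distance between low4 and bottle3 below 0.004 m and z of low4 in the frame of bottle3 between 0.053 and 0.059 m)) and ((horizontal distance between cap1 and bottle3 below 0.007 m and z of cap1 in the frame of bottle3 between 0.059 and 0.065 m and angle between cap1's own z axis and vertical below 0.15 rad) or (horizontal distance between cap2 and bottle3 below 0.007 m and z of cap2 in the frame of bottle3 between 0.059 and 0.065 m and angle between cap2's own z axis and vertical below 0.15 rad) or (horizontal distance between cap3 and bottle3 below 0.007 m and z of cap3 in the frame of bottle3 between 0.059 and 0.065 m and angle between cap3's own z axis and vertical below 0.15 rad) or (horizontal distance between cap4 and bottle3 below 0.007 m and z of cap4 in the frame of bottle3 between 0.059 and 0.065 m and angle between cap4's own z axis and vertical below 0.15 rad)) and ((horizontal distance between low1 and bottle4 below 0.004 m and z of low1 in the frame of bottle4 between 0.053 and 0.059 m) or (horizontal distance between low2 and bottle4 below 0.004 m and z of low2 in the frame of bottle4 between 0.053 and 0.059 m) or (horizontal distance between low3 and bottle4 below 0.004 m and z of low3 in the frame of bottle4 between 0.053 and 0.059 m) or (horizontal distance between low4 and bottle4 below 0.004 m and z of low4 in the frame of bottle4 between 0.053 and 0.059 m)) and ((horizontal distance between cap1 and bottle4 below 0.007 m and z of cap1 in the frame of bottle4 between 0.059 and 0.065 m and angle between cap1's own z axis and vertical below 0.15 rad) or (horizontal distance between cap2 and bottle4 below 0.007 m and z of cap2 in the frame of bottle4 between 0.059 and 0.065 m and angle between cap2's own z axis and vertical below 0.15 rad) or (horizontal distance between cap3 and bottle4 below 0.007 m and z of cap3 in the frame of bottle4 between 0.059 and 0.065 m and angle between cap3's own z axis and vertical below 0.15 rad) or (horizontal distance between cap4 and bottle4 below 0.007 m and z of cap4 in the frame of bottle4 between 0.059 and 0.065 m and angle between cap4's own z axis and vertical below 0.15 rad)))) and angle between each of bottle1, bottle2, bottle3, bottle4's own z axis and vertical below 0.12 rad and linear speed of each of bottle1, bottle2, bottle3, bottle4 below 0.03 m/s and horizontal distance between each of bottle1, bottle2, bottle3, bottle4 and rack below 0.15 m); the robot touches nothing.
It fails at once if a bottle is tipped over (angle between any of bottle1, bottle2, bottle3, bottle4's own z axis and vertical above 0.5 rad).
It fails at once if the dropper bottle or the pen is pushed away (3 cm) or the dropper bottle tipped over (distance of any of dropper, pen from where it was at the start of the episode above 0.03 m or angle between dropper's own z axis and vertical above 0.6 rad).
Of bottle1, bottle2, bottle3, bottle4 only 3 to 4 are there at a start; the rules pass over those that are not, and their reading is None.
At some moment in a run one of tall1, low1, tall2, low2, tall3, low3, tall4, low4 may be knocked a few centimetres aside while the robot is not near it.
It also fails if it takes over 210 s, if anything falls off the work surface, if the arm or the gripper's body presses on something with over 40 N, if the wrist force passes 120 N, or if a joint passes its speed limit or range.

### The arm

A 6-joint arm with a two-finger parallel gripper is mounted at the origin on the work surface. World frame = base frame: x ahead of the robot, y to its left, z up, the work surface at z = 0. Lengths are in mm, angles in rad, forces in N, time in s.
With the tool pointing down it reaches from about 400 to 825 mm from the base axis. Payload 7 kg.
Tool frame: the origin (TCP) lies at the very end of the fingers, on their centre line; the grasp point (between the pads) lies 19 mm behind it; z points along the fingers, y is the direction in which the jaws open and shut (so a half turn about z gives the same grasp; the last joint's range is limited). The gripper opens to 88 mm and grips with 3 to 60 N. Pads are 19 mm wide; open, the fingers measure 130 mm over their backs; the gripper's body (78 mm by 193 mm) begins 47 mm behind the grasp point.
Start: joints at [-0.816, 0.359, 0.012, 0, -1.224, -0.288], TCP at [303.742, -602.774, 226.561] pointing down, gripper open.
Joint ranges: [-3.07, 3.07], [-1.43, 2.12], [-1.02, 1.25], [-3.03, 1.67], [-3.05, -0], [-3.03, 3.03]. Speed limits (rad/s): [2.39, 2.39, 3.01, 3.14, 3.14, 3.14].

### API

Orientations are given as a unit quaternion [x, y, z, w].
In Python, from plant import bot gives the robot as it stands. Calls block until the motion is done:
- bot.move_ptp(position, orientation): joint-space move of the TCP to a pose.
- bot.line_to(position, velocity=150, ori=None): straight line of the TCP; ori=None keeps the orientation; velocity is the mean speed in mm/s.
- bot.move_joints(angles): joint-space move.
- bot.move_gripper(opening, force=None): finger opening in mm; force is the grip in N (None keeps the last); returns when the fingers have stopped.
- bot.pause(seconds).
- bot.solve_ik(position, orientation): joint angles nearest the present ones, or None.
- bot.read_state(): the state.
- bot.camera(name): name is "scene" or "top" or "wrist"; returns the picture (480x640x3 uint8, red, green, blue); there is no depth.
- bot.get_calibration(name): a dict with "fx", "fy", "cx", "cy" (pixels), "view" (4x4, takes a point from world to camera coordinates); the wrist camera has in their place "T_tool_cam" (4x4, takes a point from camera to tool coordinates, whose origin is the TCP and whose axes are the flange's). Camera axes: x right, y up, looking along -z (the intrinsics and any distortion apply to the point x, -y, -z); pixel columns grow to the right and rows downward; lengths in mm; the calibration is good to about 2 mm. A picture is of the moment at which its call begins: read the wrist's pose just before it. get_calibration takes no time and is no camera call.
A pose or a line that the arm cannot do raises bot.Unreachable and nothing moves.
- bot.close_job(): hands the job in, once; it reports no verdict.
The state is a dict: "t": time; "joint_pos": joint angles; "qvel": joint speeds; "tau": joint torques, N m; "tcp_pos": TCP position; "eef_rot": TCP orientation; "contact_force": force on the tool from outside, world axes, zero at the start; "moment": the same for the moment, N m; "width": finger opening in mm.
Only numpy, scipy, OpenCV 4.12 (cv2) and the standard library are available. Lean on these libraries where they do the work, as an engineer would, in place of code of your own. Each camera call takes 0.05 s, during which the arm holds its last target. There are 200 camera calls.

## Working session

There is one attempt and no reset: what is moved stays moved. The work goes in short steps, each a Python script; the robot and the scene stay as the last script left them, time stands still between calls to the robot, and variables do not carry over. Pictures are saved under pics/ and viewed, on a budget of 14 in all, crops included, one or two more only if the job needs it, and the job is handed in when it is done.

```bash
ls; mkdir -p pics; python3 - <<'E'
from plant import bot
import cv2
for n in("scene","top"):
    im=bot.camera(n); cv2.imwrite(f"pics/{n}0.png",im[:,:,::-1]); c=bot.get_calibration(n); print(n,c)
print(bot.get_calibration("wrist")); print(bot.read_state())
E
```

```text
pics
scene {'fx': 542.3246315336439, 'fy': 542.3246315336439, 'cx': 325.7935290648022, 'cy': 243.81369193670466, 'view': array([[-8.60955707e-01,  5.08511536e-01, -1.30877419e-02,
         5.08219486e+02],
       [-3.35678313e-01, -5.48625886e-01,  7.65721691e-01,
         1.85115380e+02],
       [ 3.82198039e-01,  6.63645730e-01,  6.43038882e-01,
        -1.32044460e+03],
       [ 0.00000000e+00,  0.00000000e+00,  0.00000000e+00,
         1.00000000e+00]])}
top {'fx': 623.430129265671, 'fy': 623.430129265671, 'cx': 319.65503147941354, 'cy': 239.89339358054724, 'view': array([[ 2.43334944e-02, -9.99609075e-01, -1.37687129e-02,
        -9.63644659e+00],
       [ 9.91443766e-01,  2.23633140e-02,  1.28604591e-01,
        -5.80941661e+02],
       [-1.28246403e-01, -1.67803037e-02,  9.91600364e-01,
        -1.00448154e+03],
       [ 0.00000000e+00,  0.00000000e+00,  0.00000000e+00,
         1.00000000e+00]])}
{'fx': 416.27714553981167, 'fy': 416.27714553981167, 'cx': 319.0089042209379, 'cy': 234.6444073618335, 'T_tool_cam': array([[ 7.81700162e-04,  9.60641161e-01,  2.77791196e-01,
      
[... 245 characters left out ...]
00,
         1.00000000e+00]])}
{'t': 0.1, 'joint_pos': array([-8.15900059e-01,  3.59315191e-01,  1.11313802e-02, -3.19398935e-04,
       -1.22411894e+00, -2.88115071e-01]), 'qvel': array([-0.00186041, -0.00242089,  0.00263886,  0.00254947, -0.00115512,
       -0.0018498 ]), 'tau': array([-1.43083442e-03, -5.84160769e+01,  2.93749523e+01,  7.01551393e+00,
        1.01525907e-02, -8.25574352e-05]), 'tcp_pos': array([ 303.53678732, -602.38952885,  225.70616503]), 'eef_rot': array([-2.31224549e-01,  9.72900107e-01,  7.27891705e-04, -2.45041435e-04]), 'contact_force': array([ 1.22911798, -0.12620233, -0.50322694]), 'moment': array([0.03529958, 0.03104259, 0.04772577]), 'width': 87.3299809590648}
```

View pics/scene0.png

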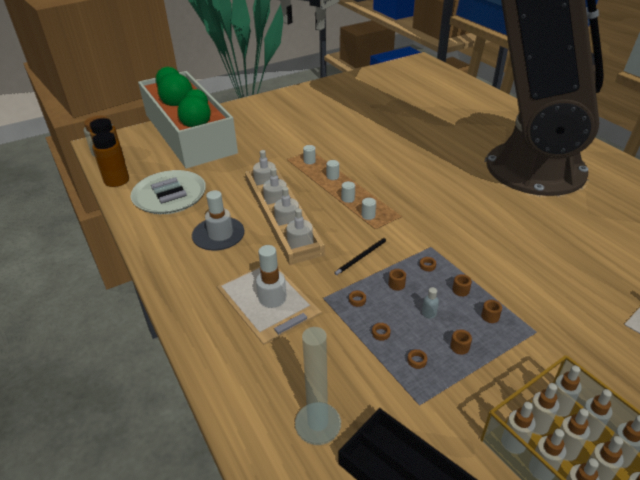

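View pics/top0.png

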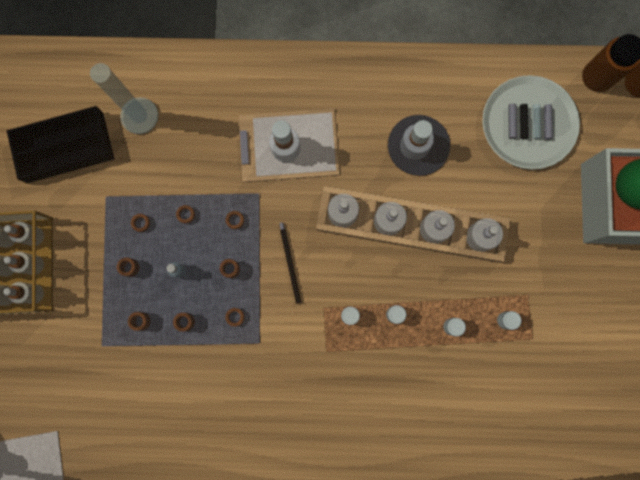

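The sample on the white sheet (scene 268,270) has the tall collar; the low one is on the coaster. All four bottles are present, in the top view at (343,207), (390,215), (438,226) and (486,233). The tall collars are at top (127,267), (230,268), (138,321) and (183,322), and the caps at (350,316), (397,315), (456,327) and (512,320). I'll build helpers and take closer wrist views.

```bash
cat > h.py <<'E'
from plant import bot
import numpy as np, cv2
from scipy.spatial.transform import Rotation as Rn
A=-0.18
def quat(s=1,a=A):
    y=s*np.array([np.cos(a),np.sin(a),0]); z=np.array([0,0,-1.]); x=np.cross(y,z)
    return Rn.from_matrix(np.c_[x,y,z]).as_quat()
TOP=bot.get_calibration("top"); W=bot.get_calibration("wrist")
def ray(c,T,u,v,z):           # T: cam->world; point on plane z
    d=T[:3,:3]@np.array([(u-c["cx"])/c["fx"],-(v-c["cy"])/c["fy"],-1]); o=T[:3,3]
    return (o+d*(z-o[2])/d[2])[:2]
def top(u,v,z): return ray(TOP,np.linalg.inv(TOP["view"]),u,v,z)
def shot():
    s=bot.read_state(); im=bot.camera("wrist")
    T=np.eye(4); T[:3,:3]=Rn.from_quat(s["eef_rot"]).as_matrix(); T[:3,3]=s["tcp_pos"]
    return im,T@W["T_tool_cam"]
TALL=[top(*p,31) for p in((127,262),(230,265),(138,318),(183,319))]
CAP=[top(*p,41) for p in((350,312),(397,311),(456,324),(512,318))]
BOT=[top(*p,96) for p in((344,200),(392,206),(440,216),(488,226))]
E
python3 - <<'E'
from h import *
np.set_printoptions(precision=2,suppress=True)
print(np.array(TALL),np.array(CAP),np.array(BOT))
for s in(1,-1):
  for g in(TALL,CAP,BOT):
    for p in g:
      print(s,[bot.solve_ik([*p,z],quat(s)) for z in (10,220)])
E
```

```text
[[537.07 327.02]
 [536.03 153.33]
 [444.22 302.67]
 [444.39 227.61]] [[ 462.47  -48.73]
 [ 465.96 -125.64]
 [ 447.19 -221.92]
 [ 459.13 -313.06]] [[ 638.21  -34.12]
 [ 630.18 -110.35]
 [ 615.78 -186.21]
 [ 601.48 -261.6 ]]
1 [array([ 0.86,  0.49, -0.33,  0.  , -0.74,  2.1 ]), array([ 0.86,  0.29, -0.11,  0.  , -1.18,  2.1 ])]
1 [array([ 0.63,  0.4 , -0.5 ,  0.  , -0.67,  2.33]), array([ 0.63,  0.17, -0.26,  0.  , -1.14,  2.33])]
1 [array([ 0.96,  0.38, -0.54,  0.  , -0.65,  2.  ]), array([ 0.96,  0.14, -0.3 ,  0.  , -1.13,  2.  ])]
1 [array([ 0.87,  0.33, -0.63,  0.  , -0.61,  2.09]), array([ 0.87,  0.07, -0.38,  0.  , -1.12,  2.09])]
1 [array([ 0.32,  0.29, -0.71,  0.  , -0.58,  2.64]), array([ 0.32,  0.01, -0.44,  0.  , -1.12,  2.64])]
1 [array([ 0.15,  0.31, -0.67,  0.  , -0.6 ,  2.82]), array([ 0.15,  0.04, -0.41,  0.  , -1.12,  2.82])]
1 [array([-0.07,  0.33, -0.63,  0.  , -0.61,  3.03]), array([-0.07,  0.07, -0.38,  0.  , -1.12,  3.03])]
1 [None, None]
1 [array([ 0.25,  0.51, -0.31,  0.  , -0.76,  2.71]), array([ 0.25,  0.3 , -0.08,  0.  , -1.18,  2.71])]
1 [array([ 0.13,  0.51
[... 774 characters left out ...]
.6 , -0.33]), array([ 0.15,  0.04, -0.41,  0.  , -1.12, -0.33])]
-1 [array([-0.07,  0.33, -0.63,  0.  , -0.61, -0.11]), array([-0.07,  0.07, -0.38,  0.  , -1.12, -0.11])]
-1 [array([-0.25,  0.4 , -0.5 ,  0.  , -0.67,  0.07]), array([-0.25,  0.17, -0.26,  0.  , -1.14,  0.07])]
-1 [array([ 0.25,  0.51, -0.31,  0.  , -0.76, -0.43]), array([ 0.25,  0.3 , -0.08,  0.  , -1.18, -0.43])]
-1 [array([ 0.13,  0.51, -0.31,  0.  , -0.76, -0.31]), array([ 0.13,  0.31, -0.08,  0.  , -1.18, -0.31])]
-1 [array([ 0.01,  0.51, -0.3 ,  0.  , -0.76, -0.19]), array([ 0.01,  0.31, -0.07,  0.  , -1.19, -0.19])]
-1 [array([-0.11,  0.53, -0.27,  0.  , -0.78, -0.07]), array([-0.11,  0.33, -0.04,  0.  , -1.2 , -0.07])]
```

```bash
python3 - <<'E'
from h import *
import pickle
t0=bot.read_state()["t"]; D=[]
bot.move_gripper(50,15)
for n,p,z in [("cap",CAP[3],145)]+[("bot",BOT[i],200) for i in(3,2,1,0)]+[("tall",TALL[1],135)]:
    bot.move_ptp([*p,z],quat(-1)); bot.pause(.2); im,T=shot(); D.append((n,p,im,T)); print(n,bot.read_state()["t"]-t0, bot.read_state()["tcp_pos"]-[*p,z])
pickle.dump(D,open("D.pkl","wb"))
m=np.vstack([np.hstack([cv2.resize(D[i][2],(400,300)) for i in r]) for r in((0,5),(1,4))])
cv2.imwrite("pics/m1.png",m[:,:,::-1])
E
```

```text
cap 2.35 [-0.25870324 -0.80610779  0.04101637]
bot 3.2833 [-0.80869296 -0.50176906 -0.03274246]
bot 3.9416999999999995 [-0.30283687 -0.91845016 -0.01987185]
bot 4.6000000000000005 [-0.19688755 -1.04564479 -0.00705123]
bot 5.2583 [-0.11240429 -1.00609848  0.00589626]
tall 6.4 [ 0.64512557 -0.84998873  0.16692906]
```

View pics/m1.png

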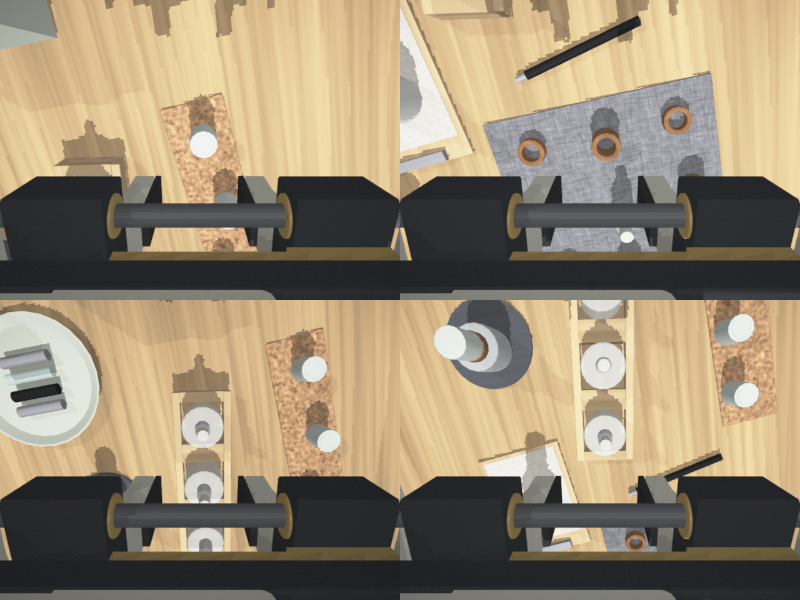

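```bash
python3 - <<'E'
from h import *
import pickle
D=pickle.load(open("D.pkl","rb")); C=[]
for n,p,im,T in D:
    z={"cap":41,"bot":96,"tall":31}[n]
    q=np.linalg.inv(T)@[*p,z,1]; u=W["cx"]-W["fx"]*q[0]/q[2]; v=W["cy"]+W["fy"]*q[1]/q[2]
    print(n,u,v); u,v=int(u),int(v); C.append(cv2.resize(im[v-45:v+45,u-45:u+45],(260,260),interpolation=0))
    hsv=cv2.cvtColor(im,cv2.COLOR_RGB2HSV)
    print(im[v-40:v+40:8,u].tolist())
cv2.imwrite("pics/c1.png",np.vstack([np.hstack(C[:3]),np.hstack(C[3:])])[:,:,::-1])
E
```

```text
cap 318.22981669409387 236.0550098813868
[[153, 123, 94], [138, 144, 139], [234, 239, 236], [242, 244, 243], [243, 245, 243], [242, 244, 242], [242, 244, 243], [196, 162, 128], [224, 183, 139], [231, 191, 144]]
bot 317.0038514838144 235.6936027475572
[[157, 157, 154], [141, 141, 142], [154, 153, 146], [231, 230, 223], [216, 217, 211], [225, 223, 217], [168, 143, 114], [150, 130, 102], [150, 135, 116], [138, 134, 125]]
bot 318.0778097290996 236.00219048012627
[[226, 224, 218], [163, 162, 158], [150, 151, 151], [203, 202, 201], [221, 221, 216], [239, 237, 231], [194, 166, 131], [157, 135, 106], [162, 138, 111], [140, 135, 126]]
bot 318.19294855417735 236.21558701805054
[[229, 228, 223], [230, 228, 223], [230, 229, 223], [231, 230, 225], [231, 231, 225], [228, 229, 224], [242, 226, 182], [174, 150, 118], [162, 140, 111], [145, 141, 133]]
bot 318.35516339857475 236.1075848857153
[[229, 228, 222], [230, 229, 223], [134, 134, 134], [153, 154, 154], [181, 182, 182], [228, 228, 223], [242, 240, 235], [236, 215, 171], [224, 196, 148], [232, 207, 155]]
tall 319.78197031286516 235.54747076916885
[[126, 127, 132], [114, 115, 119], [102, 76, 56], [182, 133, 93], [104, 104, 109], [96, 74, 58], [103, 77, 55], [185, 136, 94], [177, 178, 187], [177, 179, 186]]
```

View pics/c1.png

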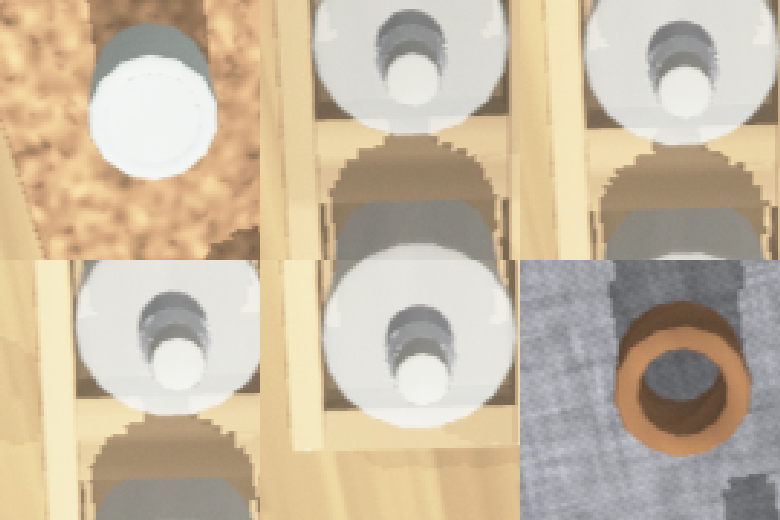

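```bash
cat >> h.py <<'E'
Q=quat(-1)
ZT={"cap":41,"bot":96,"tall":31}; RAD={"cap":15,"bot":6.5,"tall":16}
def find(kind,im,T,near):
    """all discs of the kind: fitted circle on its top face -> world xy, sorted by distance to near"""
    i=im.astype(int); z=ZT[kind]
    m=((i[:,:,0]-i[:,:,2]>62)&(i[:,:,0]>140)) if kind=="tall" else i[:,:,2]>=(231 if kind=="cap" else 228)
    m[340:]=False
    if kind=="bot": m=cv2.morphologyEx(m.astype(np.uint8),cv2.MORPH_OPEN,cv2.getStructuringElement(2,(5,5)))
    cs,_=cv2.findContours(m.astype(np.uint8),cv2.RETR_EXTERNAL,cv2.CHAIN_APPROX_NONE); out=[]
    for c in cs:
        if len(c)<20: continue
        h=cv2.convexHull(c)[:,0]
        (u,v),(a,b),_=cv2.fitEllipse(cv2.convexHull(c) if len(h)>5 else c)
        r=416.3*RAD[kind]/(T[2,3]-z)*1.0
        if not(.8<a/2/r<1.2 and .8<b/2/r<1.25): continue
        p=ray(W,T,u,v,z); out.append((np.linalg.norm(p-near),p,a/2/r,b/2/r))
    return sorted(out,key=lambda o:o[0])
E
python3 - <<'E'
from h import *
import pickle
np.set_printoptions(precision=2,suppress=True)
for n,p,im,T in pickle.load(open("D.pkl","rb")):
    print(n,p,[(o[1],round(o[0],1),round(o[2],2),round(o[3],2)) for o in find(n,im,T,p)][:3])
E
```

```text
cap [ 459.13 -313.06] [(array([ 453.97, -315.54]), np.float64(5.7), np.float64(0.87), np.float64(0.9))]
bot [ 601.48 -261.6 ] []
bot [ 615.78 -186.21] [(array([ 594.6 , -272.66]), np.float64(89.0), np.float64(0.82), np.float64(0.89))]
bot [ 630.18 -110.35] [(array([ 606.74, -193.71]), np.float64(86.6), np.float64(0.88), np.float64(0.95))]
bot [638.21 -34.12] [(array([ 618.88, -114.68]), np.float64(82.8), np.float64(0.88), np.float64(0.92))]
tall [536.03 153.33] [(array([529.56, 153.94]), np.float64(6.5), np.float64(0.87), np.float64(0.91)), (array([452.79, 139.4 ]), np.float64(84.4), np.float64(0.84), np.float64(0.92))]
```

```bash
sed -i 's/\.8<a/.7<a/;s/\.8<b/.75<b/' h.py
python3 - <<'E'
from h import *
import pickle
np.set_printoptions(precision=2,suppress=True)
for n,p,im,T in pickle.load(open("D.pkl","rb")):
    print(n,p,[(o[1],round(o[0],1),round(o[2],2),round(o[3],2)) for o in find(n,im,T,p)][:3])
E
```

```text
cap [ 459.13 -313.06] [(array([ 453.97, -315.54]), np.float64(5.7), np.float64(0.87), np.float64(0.9))]
bot [ 601.48 -261.6 ] []
bot [ 615.78 -186.21] [(array([ 606.72, -193.43]), np.float64(11.6), np.float64(0.76), np.float64(0.78)), (array([ 594.6 , -272.66]), np.float64(89.0), np.float64(0.82), np.float64(0.89))]
bot [ 630.18 -110.35] [(array([ 618.86, -114.59]), np.float64(12.1), np.float64(0.8), np.float64(0.82)), (array([ 606.74, -193.71]), np.float64(86.6), np.float64(0.88), np.float64(0.95))]
bot [638.21 -34.12] [(array([631.05, -35.43]), np.float64(7.3), np.float64(0.77), np.float64(0.83)), (array([ 618.88, -114.68]), np.float64(82.8), np.float64(0.88), np.float64(0.92))]
tall [536.03 153.33] [(array([529.56, 153.94]), np.float64(6.5), np.float64(0.87), np.float64(0.91)), (array([609.05, 146.19]), np.float64(73.4), np.float64(0.79), np.float64(0.87)), (array([452.79, 139.4 ]), np.float64(84.4), np.float64(0.84), np.float64(0.92))]
```

```bash
sed -i 's/^A=-0.18/A=-0.152/' h.py; cat >> h.py <<'E'
HEADS=np.array([(631.05,-35.43),(618.87,-114.63),(606.73,-193.57),(594.6,-272.66)])
def go(p,z,v=None):           # move and cancel the standing tcp offset
    f=(lambda q:bot.line_to(q,v)) if v else (lambda q:bot.move_ptp(q,Q))
    f([*p,z])
def look(kind,p):
    bot.move_ptp([*p,ZT[kind]+104],Q); bot.pause(.25); im,T=shot()
    bias=bot.read_state()["tcp_pos"][:2]-p
    return find(kind,im,T,p),bias,im
E
python3 - <<'E'
from h import *
np.set_printoptions(precision=2,suppress=True)
f,b,im=look("tall",np.array([529.6,153.9])); print(f[0],b)
p=f[0][1]; c=p-b
bot.line_to([*c,60],250); bot.line_to([*c,8],80); bot.pause(.2); print(bot.read_state()["tcp_pos"],p)
bot.move_gripper(28,15); s=bot.read_state(); print(s["width"],s["tcp_pos"],s["contact_force"])
bot.move_gripper(50); bot.line_to([*c,60],150)
f,b,im=look("tall",p); print(f[0],b)
t=s["tcp_pos"][:2]; e=f[0][1]-t
print("e",e,"jaw",e@[np.cos(A),np.sin(A)],"x",e@[-np.sin(A),np.cos(A)],bot.read_state()["t"])
E
```

```text
(np.float64(0.9000888438509573), array([529.23, 154.72]), np.float64(0.8750225233806157), np.float64(0.9117420109941544)) [0.11 0.04]
[529.44 154.91   8.56] [529.23 154.72]
32.31342692585047 [529.17 154.75   8.1 ] [-0.06  0.57  1.33]
(np.float64(1.2007621717229917), array([528.04, 154.84]), np.float64(0.8746338463554284), np.float64(0.9097569755536137)) [-0.57 -0.39]
e [-1.13  0.09] jaw -1.1343816330454435 x -0.08624188795746686 10.7167
```

```bash
cat >> h.py <<'E'
J=np.array([np.cos(A),np.sin(A)]); E=1.1*J
def pick(kind,hint,zg):
    f,b,_=look(kind,hint)
    if not f or f[0][0]>40: raise SystemExit(f"{kind} not found near {hint}: {f}")
    p=f[0][1]
    if np.linalg.norm(p-hint)>20: f,b,_=look(kind,p); p=f[0][1]
    c=p+E-b*0.5
    bot.move_gripper(50); bot.line_to([*c,zg+40],300); bot.line_to([*c,zg],100)
    bot.move_gripper(26,15); s=bot.read_state(); w=s["width"]
    off=(p-s["tcp_pos"][:2])          # measured object minus tcp at the grasp
    off=off-(off@J)*J                 # along the jaws the grasp centres it
    bot.line_to([*c,zg+130],300)
    print(kind,"at",p.round(1),"width",round(w,1),"off",off.round(2)); return off
def place(i,off,ztop,zend):
    t=HEADS[i]+(E@J)*J-off
    bot.move_ptp([*t,ztop],Q); bot.pause(.2); s=bot.read_state()
    t2=t+(t-s["tcp_pos"][:2])*.7; f0=s["contact_force"]
    n=3; zs=np.linspace(ztop,zend,n+1)[1:]
    for z in zs:
        bot.line_to([*t2,z],60); f=bot.read_state()["contact_force"]-f0; print("z",round(z),f.round(1))
        if np.linalg.norm(f)>12: print("HIGH FORCE"); return False
    bot.pause(.2); s=bot.read_state(); print("end",(s["tcp_pos"]-[*t,zend]).round(2),(s["contact_force"]-f0).round(1))
    bot.move_gripper(50); bot.line_to([*t2,zend+60],200); return True
E
python3 - <<'E'
from h import *
o=pick("tall",np.array([529.2,154.7]),8)
place(0,o,112,62); print(bot.read_state()["t"])
f,b,im=look("tall",HEADS[0]) if 0 else (0,0,0)
bot.move_ptp([*HEADS[0],200],Q);bot.pause(.2);im,T=shot();cv2.imwrite("pics/p1.png",im[60:340,120:520,::-1])
E
```

```text
tall at [528.1 154.9] width 32.5 off [-0.04 -0.28]
z 95 [-1.1  1.   1. ]
z 79 [-0.5  0.9 -0.5]
z 62 [ 0.2  0.7 -0.6]
end [-0.02 -0.77 -0.21] [-0.1  0.8  0.4]
17.075
```

View pics/p1.png

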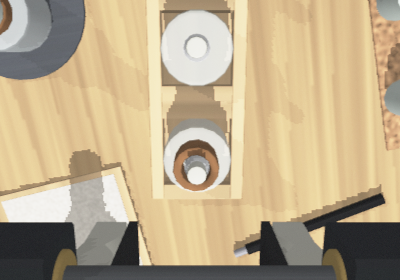

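The collar (crop 196,165) sits low around the pump of bottle 1, concentric and with no force. On to the rest.

```bash
python3 - <<'E'
from h import *
for i,k in ((1,3),(2,2),(3,0)):
    o=pick("tall",TALL[k]-[6,0],8)
    if not place(i,o,112,62): break
    print(i,bot.read_state()["t"])
E
```

```text
tall at [437.6 228.1] width 32.2 off [-0.08 -0.51]
z 95 [-0.4  0.5  1. ]
z 79 [ 0.5 -0.1  0.4]
z 62 [-0.3  1.1 -0.4]
end [-0.25 -0.85 -0.23] [ 0.5 -0.6  0.5]
1 25.675
tall at [437.  303.9] width 32.3 off [-0.09 -0.56]
z 95 [ 1.5 -0.2 -1.1]
z 79 [-0.5 -0.5 -1.1]
z 62 [ 0.3 -0.6 -1.5]
end [-0.37 -0.65 -0.24] [ 0.9  0.1 -0.7]
2 34.4833
tall at [527.5 328.3] width 31.9 off [-0.09 -0.56]
z 95 [-0.2 -1.4  1. ]
z 79 [-1.4 -0.9  1.3]
z 62 [-1.4 -0.7  0.3]
end [-0.39 -0.47 -0.22] [-0.6 -1.8  1.3]
3 43.8
```

```bash
python3 - <<'E'
from h import *
bot.move_ptp([*CAP[3],200],Q)
im=bot.camera("scene")[130:270,220:340]; cv2.imwrite("pics/s2.png",cv2.resize(im,None,fx=4,fy=4)[:,:,::-1])
E
```

```text
(no output)
```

View pics/s2.png

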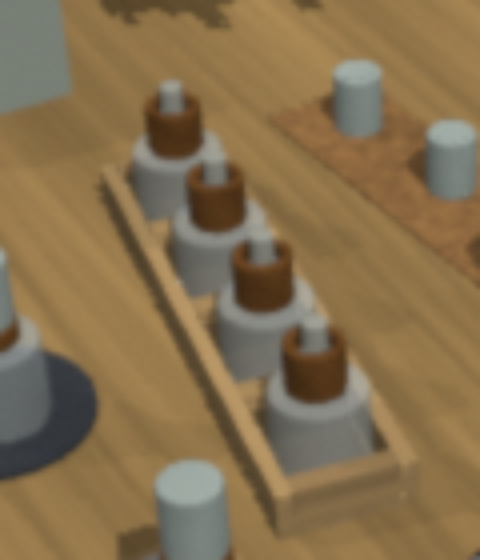

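All four collars sit flat on the shoulders, crop (172,125), (216,195), (262,272) and (315,360). Caps next.

```bash
python3 - <<'E'
from h import *
for i in (3,2,1,0):
    o=pick("cap",CAP[i]-[5,2],11)
    if not place(i,o,126,93): break
    print(i,bot.read_state()["t"])
bot.move_ptp([*CAP[3],220],Q)
im=bot.camera("scene")[130:270,220:340]; cv2.imwrite("pics/s3.png",cv2.resize(im,None,fx=4,fy=4)[:,:,::-1])
E
```

```text
cap at [ 453.5 -314.7] width 29.5 off [0.   0.02]
z 115 [ 1.4 -1.5  0.1]
z 104 [ 1.  -1.1  1.2]
z 93 [ 1.2 -0.9  0.4]
end [ 0.44  0.32 -0.2 ] [ 0.2 -0.2 -0. ]
3 50.5833
cap at [ 440.5 -223.9] width 29.1 off [-0.   -0.02]
z 115 [0.5 0.8 0.7]
z 104 [0.8 0.1 1.5]
z 93 [0.1 0.5 0.4]
end [ 0.37  0.23 -0.16] [ 1.  -0.1 -0. ]
2 57.075
cap at [ 458.6 -126.8] width 30.2 off [-0.02 -0.15]
z 115 [ 1.1  0.3 -0.2]
z 104 [ 0.7 -0.9 -0.3]
z 93 [-0.2 -0.1 -0.4]
end [ 0.31  0.04 -0.24] [ 1.1 -0.4 -0.3]
1 63.5
cap at [454.7 -50.5] width 29.0 off [-0.03 -0.18]
z 115 [0.2 0.7 0.4]
z 104 [-0.6  0.4 -0.6]
z 93 [-0.4  1.1 -0.9]
end [ 0.32  0.01 -0.17] [-0.4  1.2 -0.4]
0 70.0583
```

View pics/s3.png

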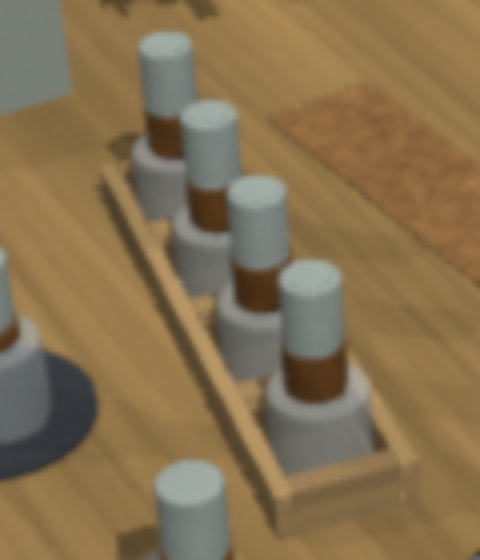

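```bash
python3 -c "
from plant import bot
bot.pause(.5); print(bot.close_job(), bot.read_state()['t'])"
```

```text
the job is handed in; nothing more can be done
the job is handed in; nothing more can be done
```

I fitted all four bottles in the rack with a tall collar and a white cap, then handed the job in at about 71 s on the robot's clock. The order board's sample had the tall collar.

- **Last checks:** the final scene picture shows four upright bottles, each with its collar on the shoulder and its cap flush on the collar. Contact forces while placing stayed under about 3 N, and the arm was clear of everything. I did not measure the cap or collar positions after placing; I judged seating from the pictures and the low forces.
- **Disagreement found:** the wrist camera read about 1.1 mm off along the jaw direction. I found this with a test grasp and corrected for it. The first positions from the top camera were 5–15 mm off, so I measured each bottle, collar and cap again with the wrist camera before using its position.
- **Bystanders:** I planned the grasps to stay clear of the dropper bottle and the pen, but did not measure their positions again at the end.

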